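# Refill the empty spray can at the bench filling station

## Robot

A 7-joint arm with a two-finger parallel gripper is mounted at the origin on the work surface. World frame = base frame: x ahead of the robot, y to its left, z up, the work surface at z = 0. Lengths are in m, angles in rad, forces in N, time in s.
With the tool pointing down it reaches from about 0.425 to 0.925 m from the base axis. Payload 6.8 kg.
Tool frame: the origin (TCP) lies between the finger pads, 19 mm behind the fingertips; this is the grasp point; z points along the fingers, y is the line along which they close (so a half turn about z gives the same grasp; the last joint's range is limited). The gripper opens to 85 mm and grips with 20 to 120 N. Pads are 22 mm wide; open, the fingers measure 114 mm over their backs; the gripper's body (76 mm by 85 mm) begins 54 mm behind the grasp point. The pads swing forward as they close: fully open they stand 13 mm farther back than shut.
Start: joints at [1.138, 0.477, 0.022, 1.555, -0.011, 1.109, -0.083], TCP at [0.215, -0.64, 0.25] pointing down, gripper open.
Joint ranges: [-2.96, 2.96], [-0.34, 2.1], [-1.41, 1.46], [0.24, 2.44], [-1.37, 4.51], [0.17, 1.92], [-2.96, 2.96]. Speed limits (rad/s): [2.39, 2.39, 3.14, 3.14, 3.14, 3.14, 3.14].

## Interface

Orientations are given as a unit quaternion [w, x, y, z].
In Python, from station import bot gives the robot as it stands. The module is installed in compiled form; this text tells all that it offers.
- The arm moves only by the shell command python3 -m jog 'ROWS' [OPENING] [FORCE]. ROWS is JSON, a list of rows, each a list of 4 numbers: the shift along the tool's x, y, z in cm, then the turn about the tool's z in rad. In form: [[x, y, z, spin], ...]. A call has 1 to 20 rows; each row is the pose to reach, as a shift and turn from the pose commanded when the call began, along the tool's axes at that moment; what a row does not reach only later rows make up. A row lasts 1/12 s, in which the tool goes at most 41.7 mm and 7.16 degrees, less where a joint would pass 70% of its speed; a pose out of reach is approached as far as the arm can. A call with a gripper value outside its range is refused whole. OPENING is the closure, from -1 (fully open) to 1 (shut), set as the call begins (- or left out, the last holds). The fingers move at their own pace and stop on an object; FORCE is the grip in N (left out, the last holds). Time passes only in rows, so rows that repeat a pose let the fingers close. It gives the time, the measured TCP pose, the force, the opening and the grip force at its end, in the units of the state.
- bot.get_obs(): the state, without advancing time (a new reading comes with each control period).
- bot.read_camera(name): name is "scene" or "top" or "wrist"; returns a dict with "pixels" (480x640x3 uint8, red, green, blue), "depth" (480x640 float32, m along the optical axis (not along the pixel's ray), 0 where there is no reading), "fovy" (degrees; the focal length in pixels is half the picture's height over the tangent of half this angle, whatever the lens; pixels are square), "cx", "cy" (the principal point, pixels), "pose" (4x4, takes a point from camera to world coordinates). Camera axes: x right, y down, z forward; pixel columns grow to the right and rows downward; lengths in m; the calibration is good to about 2 mm. A picture is of the moment at which its call begins.
- bot.hand_in(): hands the job in; it is judged then, once.
The state is a dict: "t": time; "q": joint angles; "joint_vel": joint speeds; "joint_torque": joint torques, N m; "eef_pos": TCP position; "tool_rot": TCP orientation; "contact_force": force on the tool from outside, world axes, zero at the start; "torque": the same for the moment, N m; "gripper_width": opening from 0.0 (shut) to 1.0 (fully open); "grasp_force": force on a finger pad.
Only numpy, scipy, OpenCV 4.12 (cv2) and the standard library are available. Lean on these libraries where they do the work, as an engineer would, in place of code of your own. Each camera call takes 0.05 s, during which the arm holds its last target. There are 200 camera calls.

## Task

The spray can standing in the filling station's sprung collar is full: lift it out and stand it in the free socket of the can rack. Then take the empty spray can from the bench by its body, stand it in the collar, press it straight down until the collar is fully home (its rim flush with the housing) and finish while still gripping the can and holding it down so that it fills; nothing is let go at the end. Do not press either can's spray button, and leave the capped can and the other things on the bench where they are.

Things in the scene. Friction and masses are not known exactly. Their poses are not given: they have to be found in the camera images.
- full_can: the filled spray can: plain aluminium, straight round body 53 mm in diameter up to 120 mm above its foot (2 mm bevel), domed shoulder up to 139 mm, white spray button 14 mm wide on top; 150 mm tall over all, 0.25 to 0.35 kg. Origin: centre of its foot, z up. Stands in the collar at the start without pressing it down. Grip it by the straight body, for instance 110 mm above its foot.
- empty_can: the empty spray can: same shape and size as the full can (53 mm body, 150 mm tall, origin at the centre of its foot, z up), 0.09 to 0.13 kg; stands on the bench in front of the robot, between the station and the rack.
- full_button (a joint): spray button of the full can: 0 = up, 0.003 m = fully pressed down; it sprays when pressed by more than about 1.5 mm, which takes 5 N
- empty_button (a joint): spray button of the empty can: 0 = up, 0.003 m = fully pressed down, same button as on the full can
- station: the filling station, bolted down: grey base plate 295 x 130 x 12 mm, on it a round aluminium housing 98 mm across, its flat top 52 mm above the bench; along the station's +x, 105 mm from the housing's axis, a manifold block with gauge and knob (79 mm high), at 172 mm a lying tank (up to 104 mm high). Origin: on the housing's axis at bench height; z up.
- collar (a joint): the sprung collar in the housing: a black cup, flared mouth 64 mm narrowing to a 56 mm bore, 17 mm deep, sliding straight down on a spring. 0 = up, rim 14 mm above the housing's top; 0.014 m = fully home on its stop, rim flush with that top. The spring pushes up with 6 N at 0 and 13 N at 0.014, and lifts the collar again when let go.
- collar_seat (a point): centre of the collar's inner floor, on which a can's foot stands; 49 mm above the bench when the collar is up, 35 mm when it is home; moves with the collar; z up
- rack: the can rack, fixed to the bench: steel plate 100 x 210 x 4 mm with two equal upright tube sockets 100 mm apart along its y; origin at the middle of its underside
- free_socket: the empty socket of the rack: steel tube cup, 59 mm bore, flared to 68 mm at the mouth, 30 mm tall with a floor 3 mm thick. Origin: centre of its underside, 4 mm above the bench, so a can's foot stands 3 mm above the origin; z up
- taken_socket: the other socket of the rack, same shape, in which the capped can stands
- capped_can: an aluminium can 53 mm in diameter with a black cap in place of the spray button, 153 mm tall, standing in the other socket; origin at the centre of its foot; to be left alone
- tube_offcut: a piece of aluminium tube 42 mm in diameter and 55 mm tall, standing on the bench beyond the empty can; origin at the centre of its underside; to be left alone
- wire_spool: a black spool 100 mm in diameter and 44 mm tall, lying flat on the bench at one side; origin at the centre of its underside; to be left alone
- hammer: a hammer lying on the bench at one side; to be left alone
Mind the look-alikes: they are no part of the job. Leave any brown look-alike of the free_socket alone. What is shaped like the empty_can but red is not meant.

How it is judged:
On the way, in this order (a step that is already met when the one before it is completed fails the run):
1. the full can stands in the free socket, let go (horizontal distance between full_can and free_socket below 0.006 m and z of full_can in the frame of free_socket below 0.006 m and angle between full_can's own z axis and vertical below 0.08 rad and contact force between the fingers and full_can below 0.1 N), for 0.2 s.
2. the empty can is gripped and pressed fully home in the collar (value of joint collar above 0.012 m and horizontal distance between empty_can and collar_seat below 0.004 m and z of empty_can in the frame of collar_seat below 0.003 m and contact force between the fingers and empty_can above 2 N), for 0.5 s.
At the end, for the whole second after the job is handed in: Fingers round the empty can's body (tool point under 135 mm above its foot, within 20 mm of its axis), can upright (0.08 rad), foot on the collar floor (3 mm), centred (4 mm), collar held 12 of 14 mm down or more with 8 N or more, still. Full can upright on the free socket's floor, let go (all of step 1 and all of step 2 and angle between empty_can's own z axis and vertical below 0.08 rad and contact force between empty_can and station above 8 N and linear speed of empty_can below 0.01 m/s and contact force between anything else and full_can above 0.5 N and z of the grasp point in the frame of empty_can below 0.135 m and horizontal distance between the grasp point and empty_can below 0.02 m); the arm keeps its last pose, push and grip.
It fails at once if a spray button is pressed (value of joint any of full_button, empty_button above 0.0015 m).
It fails at once if the capped can or another thing on the bench is moved by more than 25 mm (distance of any of capped_can, tube_offcut, wire_spool, hammer from where it was at the start of the episode above 0.025 m).
It also fails if it takes over 51 s, if anything falls off the work surface, if the arm or the gripper's body presses on something with over 40 N, if the wrist force passes 120 N, or if a joint passes its speed limit or range.

## Working session

There is one attempt and no reset: what is moved stays moved. The work goes in short steps, Python scripts to look and compute and a shell command to move; the robot and the scene stay as the last step left them, time stands still between calls to the robot, and variables do not carry over. Pictures are saved under pics/ and viewed, at most 10 in all, crops included, and the job is handed in when it is done.

```bash
mkdir -p pics
cat > h.py <<'E'
import numpy as np,cv2
from station import bot
def cam(n):
    c=bot.read_camera(n); c['f']=240/np.tan(np.radians(c['fovy'])/2); return c
def save(c,name,crop=None,s=1):
    im=c['pixels'][:,:,::-1]
    if crop: x0,y0,x1,y1=crop; im=im[y0:y1,x0:x1]
    cv2.imwrite('pics/'+name,cv2.resize(im,None,fx=s,fy=s))
def ray(c,u,v):
    d=np.array([(u-c['cx'])/c['f'],(v-c['cy'])/c['f'],1]); return c['pose'][:3,3],c['pose'][:3,:3]@d
def plane(c,u,v,z):
    o,d=ray(c,u,v); return o+d*(z-o[2])/d[2]
def cloud(c):
    v,u=np.mgrid[0:480,0:640]; d=c['depth']
    p=np.stack([(u-c['cx'])/c['f']*d,(v-c['cy'])/c['f']*d,d],-1)
    return p@c['pose'][:3,:3].T+c['pose'][:3,3]
E
python3 - <<'E'
from h import *
import pickle
for n in ['scene','top']:
    c=cam(n); save(c,n+'1.png'); pickle.dump(c,open(n+'1.pkl','wb')); print(n,c['fovy'],c['pose'].round(3).tolist())
o=bot.get_obs(); print(o)
E
```

```text
scene 42.30226974936734 [[-0.228, 0.826, -0.516, 1.244], [0.974, 0.186, -0.134, 0.176], [-0.015, -0.533, -0.846, 1.291], [0.0, 0.0, 0.0, 1.0]]
top 54.805180050297274 [[-0.022, -0.988, 0.151, 0.328], [-1.0, 0.02, -0.012, 0.017], [0.009, -0.152, -0.988, 1.438], [0.0, 0.0, 0.0, 1.0]]
{'t': 0.1, 'q': array([ 1.13791176,  0.47772117,  0.02234736,  1.55631591, -0.01148113,
        1.10927896, -0.08309168]), 'joint_vel': array([ 1.38395972e-03, -6.71496218e-04, -4.37767821e-04, -1.78969380e-03,
       -5.74574093e-05, -6.85351447e-04, -1.81243444e-03]), 'joint_torque': array([ 3.36959274e-03, -5.97760856e+01,  1.61256161e+00, -2.81957549e+01,
        1.27141274e-02,  5.00517097e-03,  3.01760430e-06]), 'eef_pos': array([ 0.21522898, -0.63926174,  0.24913598]), 'tool_rot': array([-7.73391430e-04,  9.86840346e-01,  1.61695685e-01, -1.94774728e-04]), 'contact_force': array([ 0.22164979, -0.08669445, -0.25541098]), 'torque': array([ 0.01419585,  0.00918401, -0.01554408]), 'grasp_force': 0.0, 'gripper_width': 1.000481099139176}
```

View pics/scene1.png

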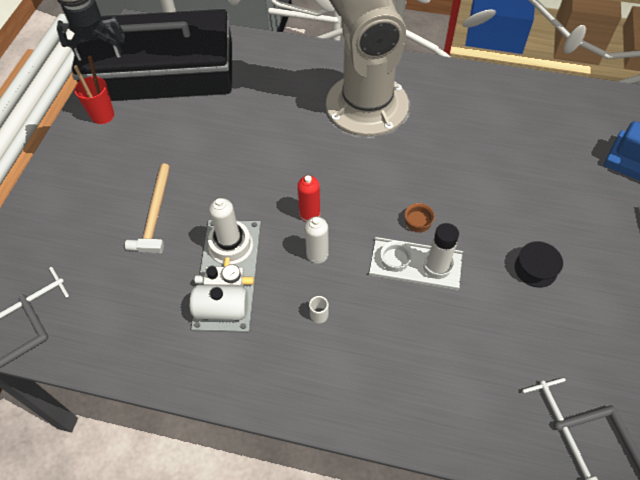

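View pics/top1.png

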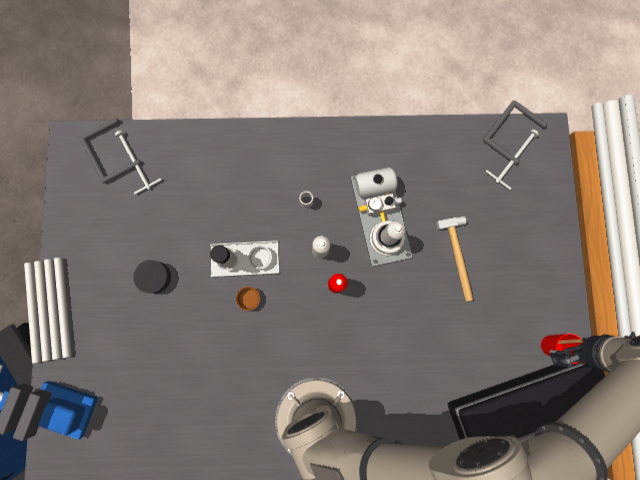

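The scene view shows the full can in the collar (222,215), the empty can (316,240) and a red look-alike (309,197). The free steel socket is at (396,257), the brown look-alike ring at (419,216) and the capped can at (443,245). In the top view the full can's button is near (397,228), the empty can's near (321,241), and the free socket at (262,259). Next I'll measure these in both views.

Run:
```python
from h import *
import pickle
from scipy.optimize import least_squares
C={n:pickle.load(open(n+'1.pkl','rb')) for n in ['scene','top']}
P={n:cloud(C[n]) for n in C}
seed={'full':{'scene':(222,220),'top':(392,233)},'empty':{'scene':(316,240),'top':(321,245)},'capped':{'scene':(442,255),'top':(221,256)}}
def fit(p,r):
    return least_squares(lambda s:np.hypot(p[:,0]-s[0],p[:,1]-s[1])-r,p[:,:2].mean(0),loss='soft_l1',f_scale=.002)
for k,s in seed.items():
    for n,(u,v) in s.items():
        q=P[n]; c0=q[v,u]; m=np.hypot(q[...,0]-c0[0],q[...,1]-c0[1])<.06
        z0=.075 if k=='full' else .04
        b=q[m&(q[...,2]>z0)&(q[...,2]<z0+.07)]
        f=fit(b,.0265); top=q[m&(q[...,2]<.25)][:,2].max()
        d=np.hypot(*(q[...,:2]-f.x).transpose(2,0,1)); t=q[(d<.012)&(q[...,2]>top-.006)]
        print(k,n,len(b),'axis',f.x.round(4),'rms',np.sqrt(np.mean(f.fun**2)).round(4),'top',top.round(4),'topc',t.mean(0).round(4))
# housing top annulus z~.052 & socket
for n in C:
    q=P[n]
    c0=q[seed['full'][n][1],seed['full'][n][0]]
    d=np.hypot(q[...,0]-c0[0],q[...,1]-c0[1])
    b=q[(d<.075)&(abs(q[...,2]-.052)<.004)]; print(n,'house',len(b),b.mean(0).round(4), cv2.minEnclosingCircle((b[:,:2]*1000).astype(np.float32)))
    b=q[(d<.06)&(abs(q[...,2]-.066)<.003)]; print(n,'rim',len(b),cv2.minEnclosingCircle((b[:,:2]*1000).astype(np.float32)))
    u,v={'scene':(396,257),'top':(262,259)}[n]; c0=q[v,u]
    d=np.hypot(q[...,0]-c0[0],q[...,1]-c0[1])
    b=q[(d<.05)&(q[...,2]>.028)&(q[...,2]<.04)]; print(n,'sock',c0.round(4),len(b),b[:,2].max().round(4),np.median(b[:,2]).round(4),cv2.minEnclosingCircle((b[:,:2]*1000).astype(np.float32)),fit(b,.0345).x.round(4))
```

```text
full scene 393 axis [ 0.5373 -0.2317] rms 0.0014 top 0.2023 topc [ 0.5404 -0.23    0.1985]
full top 94 axis [ 0.5373 -0.2302] rms 0.0006 top 0.2036 topc [ 0.5373 -0.2295  0.1996]
empty scene 362 axis [ 0.5077 -0.0238] rms 0.0013 top 0.1508 topc [ 0.5097 -0.0231  0.1482]
empty top 46 axis [ 0.5074 -0.0221] rms 0.0003 top 0.1533 topc [ 0.5073 -0.0222  0.1503]
capped scene 375 axis [0.4823 0.2623] rms 0.0012 top 0.1667 topc [0.4812 0.265  0.1617]
capped top 76 axis [0.4818 0.264 ] rms 0.0004 top 0.1658 topc [0.4833 0.2646 0.162 ]
scene house 362 [ 0.5571 -0.2221  0.0514] ((564.92041015625, -221.64602661132812), 73.28897094726562)
scene rim 104 ((564.74951171875, -216.9572296142578), 56.42338562011719)
scene sock [0.4795 0.1647 0.007 ] 196 0.0392 0.0316 ((485.7884216308594, 162.12123107910156), 37.42798614501953) [0.4872 0.1626]
top house 193 [ 0.5282 -0.2203  0.0518] ((536.8155517578125, -229.05734252929688), 48.864776611328125)
top rim 70 ((536.7314453125, -229.63153076171875), 34.812469482421875)
top sock [0.4811 0.1582 0.0087] 134 0.0399 0.0325 ((484.65594482421875, 163.5558319091797), 36.2139778137207) [0.4844 0.1634]
```

Run:
```python
from h import *
import pickle
c=pickle.load(open('scene1.pkl','rb'));a=c['pixels'][160:300,180:470,::-1]
d=pickle.load(open('top1.pkl','rb'));b=d['pixels'][160:310,200:420,::-1]
a=cv2.resize(a,(580,280));b=cv2.resize(b,(440,300))
o=np.zeros((580,580,3),np.uint8);o[:280]=a;o[280:,:440]=b;cv2.imwrite('pics/crop1.png',o)
```

```text
(no output)
```

View pics/crop1.png

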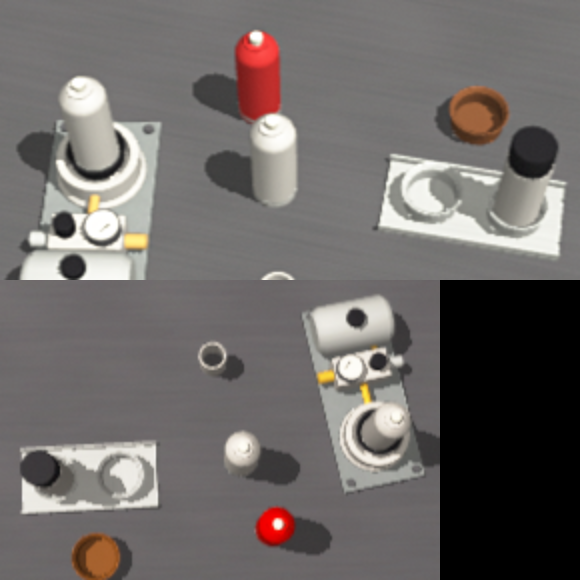

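The crop confirms the targets. The empty can is the white one between the station and the rack, not the red one. The free socket is the steel cup on the rack plate, not the brown ring. The measurements agree with each other: the socket-to-capped-can distance comes out at 101 mm and the full can's top at 0.20 m. I'm moving above the full can and turning so that tool x = world y and tool y = world x.

```bash
python3 -m jog '[[3,-2,0,-0.1],[6,-4,-0.5,-0.2],[9,-6,-1,-0.3],[12,-8,-1.5,-0.4],[15,-10,-2,-0.5],[18,-12,-2.5,-0.6],[21,-14,-3,-0.7],[24,-16,-3.5,-0.8],[27,-18,-4,-0.9],[30,-20,-4,-1],[33,-22,-4,-1.1],[36,-24,-4,-1.2],[39,-26,-4,-1.246],[42,-27.5,-4,-1.246],[43.5,-28.5,-4,-1.246],[43.6,-28.5,-4,-1.246],[43.6,-28.5,-4,-1.246]]' -1
python3 - <<'E'
from h import *
import pickle
for n in ['wrist']:
    c=cam(n); save(c,n+'2.png'); pickle.dump(c,open(n+'2.pkl','wb')); print(c['pose'].round(3).tolist())
o=bot.get_obs(); print(o['t'],o['eef_pos'],o['tool_rot'],o['q'])
E
```

```text
t: 1.52
eef_pos: [0.5381, -0.2293, 0.2896]
tool_rot: [-0.0, 0.706, 0.708, -0.0]
contact_force: [-0.4, -0.4, -0.7]
gripper_width: 1.001
grasp_force: 0.0
[[1.0, 0.004, 0.0, 0.537], [0.004, -0.962, -0.271, -0.16], [-0.001, 0.271, -0.962, 0.412], [0.0, 0.0, 0.0, 1.0]]
1.5667 [ 0.53722308 -0.23085549  0.28951667] [-3.51201990e-04  7.07074199e-01  7.07139122e-01 -4.65169448e-04] [ 0.62867367  0.32585606 -0.41564657  1.7083823   0.14331101  1.13842686
  0.17219016]
```

View pics/wrist2.png

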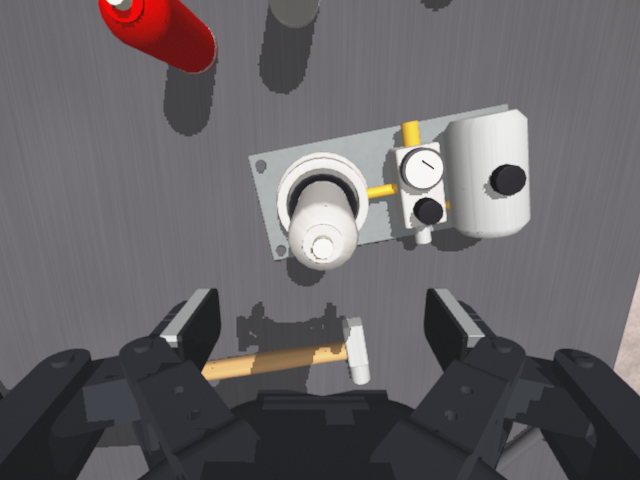

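The wrist view shows the can's button at (322,247) and the housing around (322,195), with the fingers straddling it left and right along world x. I'll refine the axis positions from this view.

```bash
cat >> h.py <<'E'
from scipy.optimize import least_squares
def fit(p,r):
    return least_squares(lambda s:np.hypot(p[:,0]-s[0],p[:,1]-s[1])-r,p[:,:2].mean(0),loss='soft_l1',f_scale=.002)
def ring(q,xy,z,tol,rmax):
    d=np.hypot(q[...,0]-xy[0],q[...,1]-xy[1]); return q[(d<rmax)&(abs(q[...,2]-z)<tol)]
E
python3 - <<'E'
from h import *
import pickle
c=pickle.load(open('wrist2.pkl','rb'));q=cloud(c)
xy=(.537,-.23)
b=ring(q,xy,.13,.035,.035);f=fit(b,.0265);print('full',len(b),f.x.round(4),np.abs(f.fun).mean().round(4))
b=ring(q,xy,.2,.004,.02);print('button',len(b),b.mean(0).round(4),b[:,2].max().round(4),plane(c,322,247,.2).round(4))
b=ring(q,xy,.052,.002,.06);print('house',len(b),[round(x,1) for x in cv2.minEnclosingCircle((b[:,:2]*1000).astype(np.float32))[0]],cv2.minEnclosingCircle((b[:,:2]*1000).astype(np.float32))[1])
t=pickle.load(open('top1.pkl','rb'))
# triangulate button top/wrist
for k,(u,v) in {'full':(397,228)}.items():
    o1,d1=ray(t,u,v);o2,d2=ray(c,322,247)
    s=np.linalg.lstsq(np.c_[d1,-d2],o2-o1,rcond=None)[0]; print(o1+d1*s[0],o2+d2*s[1])
E
```

```text
full 688 [ 0.5376 -0.2322] 0.0001
button 328 [ 0.5376 -0.2314  0.1979] 0.1997 [ 0.5375 -0.2297  0.2   ]
house 1409 [537.4, -231.6] 48.539310455322266
[ 0.53663914 -0.22654833  0.20589294] [ 0.53751112 -0.22769911  0.20626865]
```

```bash
python3 -m jog '[[0,0,2,0],[-0.05,0.03,5,0],[-0.05,0.03,8,0],[-0.05,0.03,10.5,0],[-0.05,0.03,12,0],[-0.05,0.03,13,0],[-0.05,0.03,13,0],[-0.05,0.03,13,0]]' -1 && python3 -m jog '[[0,0,0,0],[0,0,0,0],[0,0,0,0],[0,0,0,0],[0,0,0,0],[0,0,0,0],[0,0,0,0],[0,0,0,0],[0,0,0,0],[0,0,0,0]]' 1 50
```

```text
t: 2.23
eef_pos: [0.5376, -0.232, 0.1602]
tool_rot: [-0.0, 0.708, 0.707, -0.0]
contact_force: [-0.0, -0.1, -0.3]
gripper_width: 1.002
grasp_force: 0.0
t: 3.07
eef_pos: [0.5385, -0.2312, 0.1603]
tool_rot: [0.001, 0.707, 0.707, 0.0]
contact_force: [0.8, -0.8, 3.8]
gripper_width: 0.604
grasp_force: 51.5
```

```bash
python3 -m jog '[[0,0,-1.5,0],[0,0,-4,0],[0,0,-7,0],[0,0,-10,0],[1.5,-0.2,-12.5,0],[4,-0.5,-14,0],[7.5,-1,-14.5,0],[11,-1.5,-14.5,0],[14.5,-2,-14.5,0],[18,-2.5,-14.5,0],[21.5,-3,-14.5,0],[24.5,-4,-14.5,0],[26.5,-4.5,-14.5,0],[27.5,-5,-14.5,0],[27.5,-5.2,-14.5,0],[27.5,-5.2,-14.5,0],[27.5,-5.2,-14.5,0]]'
python3 - <<'E'
from h import *
import pickle
c=cam('wrist'); save(c,'wrist3.png'); pickle.dump(c,open('wrist3.pkl','wb'))
o=bot.get_obs(); print(o['t'],o['eef_pos'],o['tool_rot'],o['grasp_force'],c['pose'][:3,3])
q=cloud(c)
b=ring(q,(.485,.1635),.033,.0025,.05);f=fit(b,.0345)
print(len(b),f.x.round(4),cv2.minEnclosingCircle((b[:,:2]*1000).astype(np.float32)),b[:,2].max())
b=ring(q,(.482,.264),.1,.06,.035);print(len(b),len(b)and fit(b,.0265).x)
E
```

```text
t: 4.48
eef_pos: [0.486, 0.0419, 0.3045]
tool_rot: [-0.0, 0.708, 0.706, -0.001]
contact_force: [0.5, -0.2, -2.3]
gripper_width: 0.603
grasp_force: 54.1
4.5333 [0.48622517 0.04181394 0.30460559] [ 8.78107653e-07  7.08240102e-01  7.05971460e-01 -5.05357669e-04] 54.06097378581762 [0.48574368 0.11085352 0.42728133]
961 [0.4849 0.1617] ((484.9736022949219, 162.05958557128906), 36.67275619506836) 0.03524769862786725
69 [0.48160592 0.26215547]
```

View pics/wrist3.png

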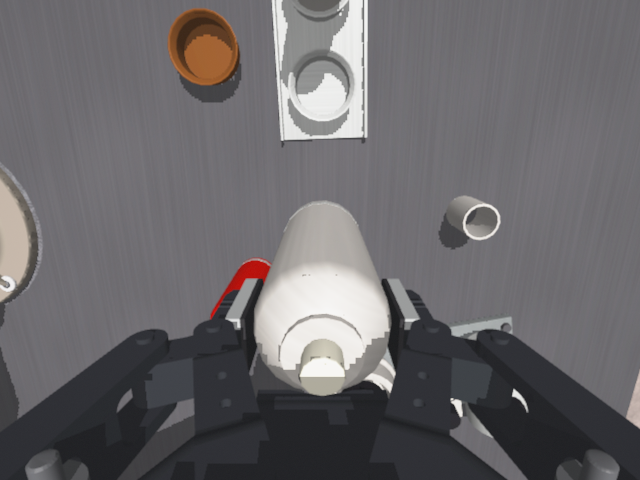

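The can is held upright, with the free steel socket at (321,86) and the brown ring at (205,46). I'll check where the can sits in the hand and how it is tilted.

Run:
```python
from h import *
import pickle
c=pickle.load(open('wrist3.pkl','rb'));q=cloud(c)
for z in (.215,.235,.255,.275,.295):
    b=ring(q,(.486,.042),z,.01,.045);b=b[abs(b[:,0]-.486)<.02]
    if len(b)>20: f=fit(b,.0265);print(z,len(b),f.x.round(4),np.abs(f.fun).mean().round(4))
b=ring(q,(.486,.042),.34,.012,.02);print(b[:,2].max(),b[b[:,2]>.34].mean(0))
s=fit(ring(q,(.485,.162),.033,.0025,.05),.0345);print(s.x)
# edge-based: outer circle via rays
```

```text
0.215 366 [0.4849 0.041 ] 0.0002
0.235 483 [0.485 0.041] 0.0001
0.255 665 [0.4851 0.041 ] 0.0001
0.275 939 [0.4851 0.041 ] 0.0002
0.295 1372 [0.4852 0.041 ] 0.0002
0.3423353706880597 [0.48535422 0.04200574 0.34073045]
[0.48486716 0.16174851]
```

```bash
python3 -m jog '[[2,0,0,0],[5,0,0,0],[8,0,0.5,0],[10.5,0,2.5,0],[11.8,0,5,0],[12.1,0,8,0],[12.1,0,11,0],[12.1,0,13.5,0],[12.1,0,15,0],[12.1,0,15.5,0],[12.1,0,16,0],[12.1,0,16.6,0],[12.1,0,17.2,0],[12.1,0,17.7,0],[12.1,0,18.1,0],[12.1,0,18.3,0],[12.1,0,18.3,0],[12.1,0,18.3,0]]'
```

```text
t: 6.03
eef_pos: [0.486, 0.165, 0.1221]
tool_rot: [0.0, 0.707, 0.707, 0.0]
contact_force: [0.2, -0.7, -3.2]
gripper_width: 0.602
grasp_force: 54.1
```

```bash
python3 -m jog '[[0,0,0.1,0],[0,0,0.2,0],[0,0,0.3,0],[0,0,0.3,0]]'
python3 - <<'E'
from h import *
import pickle
c=cam('wrist'); save(c,'wrist4.png'); pickle.dump(c,open('wrist4.pkl','wb'))
o=bot.get_obs(); print(o['t'],o['eef_pos'],o['contact_force'])
q=cloud(c);b=ring(q,(.485,.163),.09,.04,.045);b=b[abs(b[:,0]-.485)<.02];print(fit(b,.0265).x)
b=ring(q,(.485,.163),.155,.015,.03);print('top',b[:,2].max())
b=ring(q,(.485,.162),.033,.0025,.05);print(len(b),fit(b,.0345).x)
E
```

```text
t: 6.37
eef_pos: [0.4863, 0.1651, 0.1198]
tool_rot: [0.0, 0.707, 0.707, 0.0]
contact_force: [-1.7, -2.4, 4.4]
gripper_width: 0.603
grasp_force: 54.8
6.4167 [0.48629121 0.16505371 0.11974307] [-1.86982959 -2.48874883  4.98669987]
[0.48452162 0.21347624]
top 0.16996561771547336
1350 [0.48526398 0.1612285 ]
```

```bash
python3 - <<'E'
from h import *
import pickle
c=pickle.load(open('wrist4.pkl','rb'));q=cloud(c)
for z in (.06,.08,.1,.115):
    b=ring(q,(.485,.163),z,.01,.035);b=b[(abs(b[:,0]-.485)<.02)]
    if len(b)>20:f=fit(b,.0265);print(z,len(b),f.x.round(4),np.abs(f.fun).mean().round(4))
b=ring(q,(.485,.163),.155,.006,.012);print('top',b[:,2].max(),b.mean(0))
b=ring(q,(.485,.162),.034,.002,.04);r=np.hypot(b[:,0]-.485,b[:,1]-.162);b=b[r>.029];print(len(b),fit(b,.033).x,cv2.minEnclosingCircle((b[:,:2]*1000).astype(np.float32)))
E
python3 -m jog '[[-0.1,-0.05,0.05,0],[-0.1,-0.05,0.1,0],[-0.1,-0.05,0.1,0],[-0.1,-0.05,0.1,0]]'
```

```text
0.06 552 [0.4848 0.2135] 0.0035
0.08 777 [0.4844 0.2137] 0.0035
0.1 1111 [0.4851 0.2137] 0.0035
0.115 1524 [0.4847 0.2137] 0.0035
top 0.15784060616967904 [0.48557536 0.16656917 0.15487818]
833 [0.48522126 0.16418587] ((485.2547302246094, 161.93116760253906), 36.55915069580078)
t: 6.75
eef_pos: [0.4862, 0.1648, 0.1197]
tool_rot: [0.001, 0.707, 0.707, 0.001]
contact_force: [-3.9, -1.5, 12.7]
gripper_width: 0.605
grasp_force: 55.6
```

Contact with a firm floor reaction, and the can top at 0.158 m, means the foot is on the socket floor. I'm opening the gripper and rising.

```bash
python3 -m jog '[[0,0,-0.1,0],[0,0,-0.15,0],[0,0,-0.15,0],[0,0,-0.15,0],[0,0,-0.15,0],[0,0,-0.15,0],[0,0,-0.15,0],[0,0,-0.15,0],[0,0,-0.15,0],[0,0,-0.15,0]]' -1 && python3 -m jog '[[0,0,-2,0],[0,0,-5,0],[0,0,-8,0],[0,0,-11,0],[0,0,-14,0],[-1,0,-16,0],[-3,0,-17,0],[-6,0.5,-17,0],[-9,1,-17,0],[-10,1.2,-17,0],[-10,1.2,-17,0],[-10,1.2,-17,0]]'
python3 - <<'E'
from h import *
import pickle
c=cam('wrist'); save(c,'wrist5.png'); pickle.dump(c,open('wrist5.pkl','wb'))
o=bot.get_obs(); print(o['t'],o['eef_pos'],o['contact_force'])
q=cloud(c)
for z in (.05,.07,.09,.11):
    b=ring(q,(.485,.163),z,.01,.035);f=fit(b,.0265);print(z,len(b),f.x.round(4),np.abs(f.fun).mean().round(4))
b=ring(q,(.485,.163),.155,.012,.02);print('top',b[:,2].max(),b[b[:,2]>.15].mean(0))
b=ring(q,(.5075,-.0225),.08,.035,.035);f=fit(b,.0265);print('empty',len(b),f.x)
b=ring(q,(.5075,-.0225),.145,.02,.02);print('top',len(b),b[:,2].max() if len(b) else 0)
E
```

```text
t: 7.58
eef_pos: [0.4855, 0.164, 0.1195]
tool_rot: [-0.0, 0.707, 0.707, -0.0]
contact_force: [-1.2, -0.9, -0.3]
gripper_width: 1.0
grasp_force: 0.0
t: 8.58
eef_pos: [0.4974, 0.0642, 0.2894]
tool_rot: [-0.0, 0.707, 0.707, 0.0]
contact_force: [-0.1, 0.2, 1.1]
gripper_width: 1.001
grasp_force: 0.0
8.6333 [0.49721834 0.06524016 0.28947735] [-0.16396094 -0.0741787   1.0062352 ]
0.05 6 [0.4847 0.1643] 0.0001
0.07 14 [0.4847 0.1642] 0.0001
0.09 10 [0.4852 0.1645] 0.0
0.11 19 [0.4848 0.1643] 0.0001
top 0.15805901659510857 [0.48522594 0.16376121 0.15589265]
empty 1170 [ 0.50764696 -0.0243263 ]
top 1414 0.1503594151931436
```

View pics/wrist5.png

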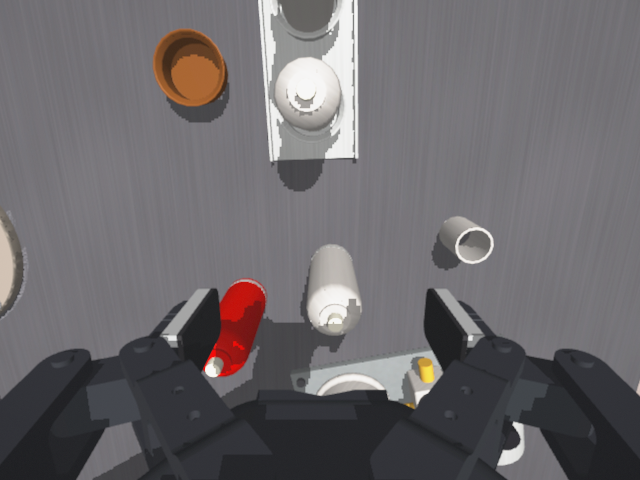

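The full can stands in the free socket, button at (306,92), upright and let go. The empty can's button is at (336,322). The red one at (213,365) is not meant, but I'll check that the fingers clear it.

Run:
```python
from h import *
import pickle
c=pickle.load(open('top1.pkl','rb'));q=cloud(c);p=c['pixels'].astype(int)
m=(p[...,0]>150)&(p[...,1]<60)&(p[...,2]<60)&(q[...,2]>.03)&(q[...,2]<.16)&(np.hypot(q[...,0]-.4,q[...,1]+.06)<.1)
b=q[m&(q[...,2]<.115)];print(len(b),len(b)and fit(b,.0265).x,q[m].mean(0),q[m][:,2].max())
```

```text
7 [ 0.39820281 -0.06774058] [ 0.39722604 -0.06422384  0.13023681] 0.14557746236940572
```

```bash
python3 -m jog '[[-2,0.2,0,0],[-5,0.6,0,0],[-7.5,1,0,0],[-8.8,1.05,1,0],[-8.9,1.05,3,0],[-8.9,1.05,6,0],[-8.9,1.05,9,0],[-8.9,1.05,12,0],[-8.9,1.05,14.5,0],[-8.9,1.05,16.5,0],[-8.9,1.05,17.5,0],[-8.9,1.05,17.85,0],[-8.9,1.05,17.85,0],[-8.9,1.05,17.85,0]]' -1 && python3 -m jog '[[0,0,0,0],[0,0,0,0],[0,0,0,0],[0,0,0,0],[0,0,0,0],[0,0,0,0],[0,0,0,0],[0,0,0,0],[0,0,0,0],[0,0,0,0]]' 1 60
```

```text
t: 9.8
eef_pos: [0.5087, -0.0242, 0.1118]
tool_rot: [0.0, 0.707, 0.707, 0.001]
contact_force: [0.0, -0.2, 0.2]
gripper_width: 1.0
grasp_force: 0.0
t: 10.63
eef_pos: [0.5088, -0.025, 0.1124]
tool_rot: [0.001, 0.707, 0.707, 0.001]
contact_force: [-2.4, -0.8, 7.8]
gripper_width: 0.6
grasp_force: 62.0
```

```bash
python3 -m jog '[[0,0,-1,0],[0,0,-3,0],[0,0,-6,0],[0,0,-9,0],[-2,0.3,-10.5,0],[-5,0.8,-11,0],[-8.5,1.3,-11,0],[-12,1.8,-11,0],[-15,2.2,-11,0],[-18,2.6,-11,0],[-20,2.9,-11,0],[-20.7,2.95,-11,0],[-20.7,2.95,-11,0],[-20.7,2.95,-11,0],[-20.7,2.95,-11,0]]'
python3 - <<'E'
from h import *
import pickle
c=cam('wrist'); save(c,'wrist6.png'); pickle.dump(c,open('wrist6.pkl','wb'))
o=bot.get_obs(); print(o['t'],o['eef_pos'],o['contact_force'],o['grasp_force'])
q=cloud(c)
for z in (.13,.15,.17,.19,.21):
    b=ring(q,(.537,-.232),z,.01,.045);b=b[abs(b[:,0]-.5375)<.02]
    if len(b)>20: f=fit(b,.0265);print(z,len(b),f.x.round(4),np.abs(f.fun).mean().round(4))
b=ring(q,(.537,-.231),.255,.012,.02);print(b[:,2].max())
for z in (.052,.066):
    b=ring(q,(.537,-.231),z,.0015,.06);r=np.hypot(b[:,0]-.5374,b[:,1]+.2316);print(z,len(b),r.min() if len(b) else 0,r.max() if len(b) else 0)
    b=b[r>(.047 if z<.06 else .031)];print(len(b),fit(b,.049 if z<.06 else .0335).x if len(b)>9 else 0)
E
```

```text
t: 11.88
eef_pos: [0.5375, -0.2298, 0.2212]
tool_rot: [-0.0, 0.706, 0.708, 0.0]
contact_force: [-0.3, 0.3, -2.1]
gripper_width: 0.602
grasp_force: 62.9
11.9333 [ 0.53764985 -0.22977706  0.22127856] [-1.12084037  0.1808966  -0.98629571] 62.94378312304616
0.13 365 [ 0.538  -0.1795] 0.0036
0.15 469 [ 0.5384 -0.1794] 0.0036
0.17 621 [ 0.5382 -0.1794] 0.0036
0.19 879 [ 0.538  -0.1795] 0.0035
0.21 1311 [ 0.5376 -0.1794] 0.0035
0.2591436847693761
0.052 1601 0.02802675972031157 0.048496823593112255
202 [ 0.53735021 -0.23314975]
0.066 429 0.030736544057054924 0.03536844370096784
427 [ 0.53743437 -0.23172354]
```

View pics/wrist6.png

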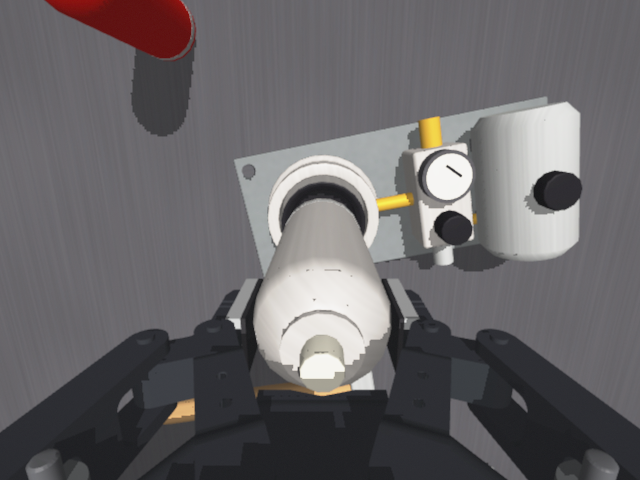

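The empty can is held above the collar, with the collar mouth visible behind it at (322,200). The circle fit landed on the mirrored side, so I'll refit starting from the true axis.

Run:
```python
from h import *
import pickle
c=pickle.load(open('wrist6.pkl','rb'));q=cloud(c)
for z in (.13,.15,.17,.19,.21):
    b=ring(q,(.537,-.232),z,.01,.04);b=b[abs(b[:,0]-.5375)<.02]
    f=least_squares(lambda s:np.hypot(b[:,0]-s[0],b[:,1]-s[1])-.0265,(.5375,-.24),loss='soft_l1',f_scale=.002);print(z,f.x.round(4),np.abs(f.fun).mean().round(4))
b=ring(q,(.537,-.231),.066,.0015,.06);print(cv2.minEnclosingCircle((b[:,:2]*1000).astype(np.float32)),b.min(0),b.max(0))
```

```text
0.13 [ 0.5366 -0.2289] 0.0001
0.15 [ 0.5366 -0.229 ] 0.0001
0.17 [ 0.5367 -0.229 ] 0.0001
0.19 [ 0.5367 -0.229 ] 0.0002
0.21 [ 0.5368 -0.2291] 0.0002
((537.48779296875, -231.08351135253906), 35.17539978027344) [ 0.50268375 -0.24211968  0.06450244] [ 0.57223937 -0.19668649  0.06702809]
```

```bash
python3 -m jog '[[-0.27,0.08,0.5,0],[-0.27,0.08,2,0],[-0.27,0.08,3.2,0],[-0.27,0.08,3.8,0],[-0.27,0.08,4.2,0],[-0.27,0.08,4.6,0],[-0.27,0.08,5,0],[-0.27,0.08,5,0],[-0.27,0.08,5,0]]'
python3 - <<'E'
from h import *
o=bot.get_obs(); print(o['t'],o['eef_pos'],o['contact_force'],o['torque'])
E
```

```text
t: 12.68
eef_pos: [0.5384, -0.2346, 0.1711]
tool_rot: [0.0, 0.707, 0.707, 0.0]
contact_force: [1.1, 0.1, -1.5]
gripper_width: 0.603
grasp_force: 63.0
12.6833 [ 0.53842026 -0.2346374   0.17111486] [ 1.10659619  0.14186255 -1.45637184] [ 0.09534476  0.02339372 -0.0354274 ]
```

```bash
python3 -m jog '[[0.2,0,0,0],[0.2,0,0,0],[0.2,0,0,0],[0.2,0,0,0]]'
cat > m.py <<'E'
from h import *
c=cam('wrist');q=cloud(c);o=bot.get_obs(); print(o['t'],o['eef_pos'],o['contact_force'],o['grasp_force'])
z0=o['eef_pos'][2]
for z in (z0-.04,z0-.02):
    b=ring(q,(.537,-.232),z,.01,.04);b=b[abs(b[:,0]-.5375)<.02]
    f=least_squares(lambda s:np.hypot(b[:,0]-s[0],b[:,1]-s[1])-.0265,(.5375,-.24),loss='soft_l1',f_scale=.002);print('can',f.x.round(4),np.abs(f.fun).mean().round(4))
b=ring(q,(.537,-.231),.052,.0015,.06);r=np.hypot(b[:,0]-.5374,b[:,1]+.2316);b=b[r>.046]
f=least_squares(lambda s:np.hypot(b[:,0]-s[0],b[:,1]-s[1])-s[2],(.5375,-.232,.0485),loss='soft_l1',f_scale=.001);print('house',len(b),f.x.round(4))
b=ring(q,(.537,-.231),z0+.037,.006,.012);print('top',b[:,2].max())
b=ring(q,(.5374,-.232),.058,.012,.037);print('rim z',np.percentile(b[:,2],[50,90,99]).round(4))
E
python3 m.py
```

```text
t: 13.02
eef_pos: [0.5384, -0.2327, 0.1713]
tool_rot: [0.0, 0.707, 0.707, 0.0]
contact_force: [0.2, -0.3, -2.3]
gripper_width: 0.603
grasp_force: 63.0
13.0667 [ 0.53834087 -0.23278537  0.17121142] [ 0.10543559  0.86532029 -1.10228019] 62.9505948163569
can [ 0.5375 -0.232 ] 0.0002
can [ 0.5375 -0.232 ] 0.0002
house 602 [ 0.5375 -0.2316  0.047 ]
top 0.20939329381153185
rim z [0.0639 0.0656 0.0693]
```

```bash
python3 -m jog '[[0,0,0.4,0],[0,0,0.8,0],[0,0,1.0,0],[0,0,1.2,0],[0,0,1.4,0],[0,0,1.6,0],[0,0,1.8,0],[0,0,2,0],[0,0,2,0],[0,0,2,0]]'; python3 m.py
```

```text
t: 13.9
eef_pos: [0.5383, -0.2328, 0.1519]
tool_rot: [0.0, 0.707, 0.707, -0.0]
contact_force: [-3.6, 0.6, 9.3]
gripper_width: 0.605
grasp_force: 64.0
13.95 [ 0.53825049 -0.23278861  0.15191368] [-3.25389285 -0.05036684  9.06266909] 63.999792002141476
can [ 0.5373 -0.232 ] 0.0001
can [ 0.5374 -0.232 ] 0.0002
house 659 [ 0.5375 -0.2315  0.047 ]
top 0.19015065864156835
rim z [0.0546 0.059  0.0688]
```

The spring is compressing as expected: about 9 mm down at 10 N. I'll press on to the stop.

```bash
python3 -m jog '[[0,0,0.15,0],[0,0,0.3,0],[0,0,0.4,0],[0,0,0.5,0],[0,0,0.6,0],[0,0,0.7,0],[0,0,0.75,0],[0,0,0.75,0],[0,0,0.75,0],[0,0,0.75,0]]'; python3 m.py
```

```text
t: 14.78
eef_pos: [0.5386, -0.233, 0.1473]
tool_rot: [0.001, 0.707, 0.707, -0.001]
contact_force: [-11.7, 1.5, 31.6]
gripper_width: 0.598
grasp_force: 66.3
14.8333 [ 0.53856166 -0.23301007  0.14728322] [-11.32356852   2.65233302  32.23235244] 66.33750057779253
can [ 0.5375 -0.2322] 0.0002
can [ 0.5377 -0.2322] 0.0002
house 713 [ 0.5375 -0.2316  0.047 ]
top 0.1853478355168613
rim z [0.0504 0.06   0.069 ]
```

Fully home: the foot is at 0.035 m and the force has jumped to 32 N on the stop. I'll hold for a while and take a last check.

```bash
python3 -m jog '[[0,0,-0.03,0],[0,0,-0.03,0],[0,0,-0.03,0],[0,0,-0.03,0],[0,0,-0.03,0],[0,0,-0.03,0],[0,0,-0.03,0],[0,0,-0.03,0],[0,0,-0.03,0],[0,0,-0.03,0],[0,0,-0.03,0],[0,0,-0.03,0]]'; python3 m.py
python3 - <<'E'
from h import *
c=cam('scene');save(c,'scene7.png',(180,140,500,350),2)
q=cloud(cam('top'))
b=ring(q,(.485,.163),.155,.012,.02);print('full top',b[:,2].max(),b[b[:,2]>.15].mean(0))
E
```

```text
t: 15.83
eef_pos: [0.5385, -0.233, 0.1473]
tool_rot: [0.001, 0.707, 0.707, -0.001]
contact_force: [-9.7, 2.6, 28.8]
gripper_width: 0.599
grasp_force: 65.9
15.8833 [ 0.53849937 -0.23298926  0.14729574] [-9.57263975  2.60886075 28.73651708] 65.93771335668862
can [ 0.5375 -0.2321] 0.0001
can [ 0.5376 -0.2322] 0.0002
house 699 [ 0.5375 -0.2316  0.047 ]
top 0.18550225953379407
rim z [0.0504 0.0597 0.0691]
full top 0.15904730327317806 [0.48516778 0.16548816 0.15482338]
```

View pics/scene7.png

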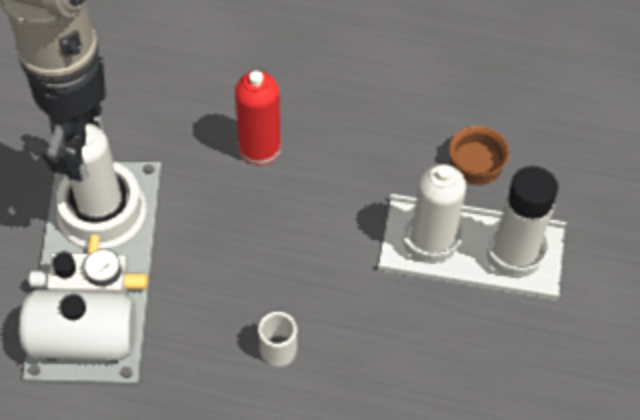

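The picture shows the full can standing in the free socket (435,215), the empty can held down in the collar with its rim flush (97,200), and everything else where it was.

```bash
python3 -c "
from station import bot
print(bot.hand_in())"
```

```text
the job is handed in; nothing more can be done
None
```

The job is handed in at about 16 s, no verdict shown: the full can stands released in the free socket, and the empty can is still gripped and held down in the collar, fully home at about 29 N.

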